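# Release one boxed tea bowl from the gravity lane

## Robot

A 7-joint arm with a two-finger parallel gripper is mounted at the origin on the work surface. World frame = base frame: x ahead of the robot, y to its left, z up, the work surface at z = 0. Lengths are in m, angles in rad, forces in N, time in s.
With the tool pointing down it reaches from about 0.4 to 0.875 m from the base axis. Payload 19.3 kg.
Tool frame: the origin (TCP) lies at the very end of the fingers, on their centre line; the grasp point (between the pads) lies bot.grasp_offset behind it (bot.grasp_offset is the distance from the TCP to the grasp point, in m); z points along the fingers, y is the direction in which the jaws open and shut (so a half turn about z gives the same grasp; the last joint's range is limited). The gripper opens to 85 mm and grips with 20 to 120 N. Pads are 22 mm wide; open, the fingers measure 114 mm over their backs; the gripper's body (76 mm by 85 mm) begins 54 mm behind the grasp point. The pads swing forward as they close: fully open they stand 13 mm farther back than shut.
Start: joints at [1.262, 0.521, -0.036, 1.599, 0.021, 1.021, -0.113], TCP at [0.148, -0.607, 0.231] pointing down, gripper open.
Joint ranges: [-2.91, 2.91], [-0.3, 2.13], [-1.5, 1.42], [0.17, 2.43], [-1.26, 4.41], [0.16, 1.93], [-2.52, 2.52]. Speed limits (rad/s): [1.89, 1.89, 2.39, 2.39, 3.01, 3.01, 3.01].

## Interface

Orientations are given as [roll, pitch, yaw] about the fixed x, y, z axes, in that order (R = Rz(yaw) Ry(pitch) Rx(roll)).
In Python, from workcell import bot gives the robot as it stands. The module is installed in compiled form; this text tells all that it offers.
- The arm moves only by the shell command python3 -m handwheel 'ROWS' [OPENING] [FORCE]. ROWS is JSON, a list of rows, each a list of 6 numbers: the shift along the tool's x, y, z as a fraction of full scale, then the turn, a rotation vector about the tool's x, y, z as a fraction of full scale. In form: [[x, y, z, rx, ry, rz], ...]. A call has 1 to 8 rows; each row shifts and turns the commanded pose from where the row before left it, along the tool's axes as they then stand; what a row does not reach is not made up. Full scale, the value 1, is 0.025 m for a shift and 360 degrees for a turn. A row lasts 1/8 s, in which the tool goes at most 62.5 mm and 10.7 degrees, less where a joint would pass 70% of its speed; a pose out of reach is approached as far as the arm can. A call with a number of a shift or a turn outside -1 to 1 is refused whole. A call with a gripper value outside its range is refused whole. OPENING is the closure, from -1 (fully open) to 1 (shut), set as the call begins (- or left out, the last holds). The fingers move at their own pace and stop on an object; FORCE is the grip in N (left out, the last holds). Time passes only in rows, so rows that do not move let the fingers close. It gives the time, the measured TCP pose, the force and the opening at its end, in the units of the state.
- bot.observe(): the state, without advancing time (a new reading comes with each control period).
- bot.grab_frame(name): name is "scene" or "side" or "wrist"; returns a dict with "pixels" (384x512x3 uint8, blue, green, red), "vertical_fov" (degrees; the focal length in pixels is half the picture's height over the tangent of half this angle, whatever the lens; pixels are square), "cx", "cy" (the principal point, pixels), "R" (3x3) and "t" (3): a world point X has camera coordinates R X + t. Camera axes: x right, y down, z forward; pixel columns grow to the right and rows downward; lengths in m; the calibration is good to about 2 mm. A picture is of the moment at which its call begins. There is no depth.
- bot.job_done(): hands the job in, once; it reports no verdict.
Trained networks look in a picture, given as the dict that the camera call returned (one of the last four; its "shot" number tells which), for a name from the list of things; names that differ only in an ending like _2 or _b are one class to them, and where a whole thing is asked for, a point or a joint stands for the part that bears it (a point fixed in the world has none). Each returns a list of dicts, best first, with "score" (0 to 1); they miss things now and then, are a little off and sometimes report something else, mostly with a low value. They report only what shows in the picture. A call takes as long as a camera call.
- bot.trace(picture, thing): "region" (384x512 bool, what is visible of it) and "point" ([column, row] in pixels, amid what is visible of it).
The state is a dict: "clock": time; "qpos": joint angles; "qd": joint speeds; "joint_efforts": joint torques, N m; "position": TCP position; "tool_rot": TCP orientation; "force": force on the tool from outside, world axes, zero at the start; "moment": the same for the moment, N m; "grip_width": finger opening in m.
Only numpy, scipy, OpenCV 4.12 (cv2) and the standard library are available. Lean on these libraries where they do the work, as an engineer would, in place of code of your own. Each camera call takes 0.05 s, during which the arm holds its last target.

## Task

Two short roller lanes feed this packing bench: let one of the tall wooden boxes out of its lane by pressing the black grip of that lane's rocker lever all the way down, so the gate at the lever's other end lifts, and keep it pressed until the first box has rolled right down against the end stop. Then let the lever come fully up, so that the gate shuts and the next tall box rolls forward and waits behind it. Only press the lever: do not touch or lift any box, leave the lane of flat cartons shut, and do not disturb the other things on the bench.

Things in the scene. Friction and masses are not known exactly. Their poses are not given: they have to be found in the camera images.
- grip_tall (a point): centre of the round black rubber press grip at the up-lane end of the rocker lever of the lane with the tall wooden boxes: a level bar across the lane's direction, 26 mm thick, 34 mm long, standing out beside the lane on its near side, nothing above it. The point moves with the lever; its y points along the grip, away from the lane. Pressed fully down it is 59 mm lower and 7 mm further up the lane.
- rocker_tall (a joint): rocker lever of the lane with the tall wooden boxes, rad: 0 at rest, gate shut; 0.50 at its stop, grip fully down and gate fully lifted. A spring shuts it: the grip takes 1 to 2 N at first, about 8 N near the bottom, and comes back up by itself; the stop is rigid. The gate clears the box at about 0.30. A sprung shoe on the lever comes down on the next box and holds it while the gate is up, so one box leaves per press.
- mid_tall (a point): fixed point of the lane with the tall boxes: mid-lane, level with the roller tops, under the lever's pivot pin. x points up the lane but level, z up. The lane is 425 mm long, 80 mm between its rails, falls 6 degrees; steel gate 120 mm down-lane of this point, end stop 247 mm down-lane, grip about 108 mm up-lane and 80 mm to the side (+y). The lanes lie side by side 175 mm apart; either can be the nearer
- tall1_mid (a point): centre of the first tall wooden lidded box (100 mm along the lane, 70 across, 48 high, 0.25 to 0.5 kg), which waits behind the gate at the start; its centre is at x = -70 mm in the frame of mid_tall behind the gate, and at -198 mm against the end stop
- tall2_mid (a point): centre of the second tall wooden box, the same as the first and right behind it
- tall1: the first tall wooden box itself; origin at the centre of its underside
- tall2: the second tall wooden box itself; origin at the centre of its underside
- grip_flat (a point): centre of the round black rubber press grip at the up-lane end of the rocker lever of the lane with the flat cartons: a level bar across the lane's direction, 26 mm thick, 34 mm long, standing out beside the lane on its near side, nothing above it. The point moves with the lever; its y points along the grip, away from the lane. Not to be pressed.
- rocker_flat (a joint): rocker lever of the lane with the flat cartons, rad: 0 at rest, gate shut; 0.50 at its stop, grip fully down and gate fully lifted. To be left at 0.
- flat1: first flat plain paperboard carton (100 x 70 mm, 28 high) in the other lane; origin at the centre of its underside
- flat2: second flat carton, the same
- tape: roll of brown packing tape lying flat on the bench, 100 mm across, 48 high; origin at the centre of its underside
- marker: marker pen lying on the bench, 135 mm long, 16 thick; origin at its middle, underneath
- red_jar: red lacquered lidded jar, 82 mm across, 110 high; origin at the centre of its foot
- tea_cup: glazed tea cup, 68 mm across, 55 high; origin at the centre of its foot
- bronze_pot: dark green lidded pot, 88 mm across, 98 high; origin at the centre of its foot
- gift_box: square dark wooden box, 90 x 90 mm, 77 high; origin at the centre of its underside
- stapler: small grey hand stapler, 125 mm long, 34 high; origin at its middle, underneath

How it is judged:
On the way, in this order (a step that is already met when the one before it is completed fails the run):
1. the lever of the tall boxes' lane is pressed and its gate is lifted clear of the box (value of joint rocker_tall above 0.28 rad), for 0.05 s.
2. the first tall box has rolled down against the end stop while the lever is still held fully down (x of tall1_mid in the frame of mid_tall between -0.21 and -0.189 m and angle between tall1_mid's own z axis and vertical below 0.2 rad and value of joint rocker_tall above 0.36 rad), for 0.1 s.
At the end, for the whole second after the job is handed in: the tall boxes' lever is back up (within 0.04 rad) with its gate shut; the first tall box lies flat within 9 mm of the end stop; the second lies flat right behind the gate (within 12 mm); both at rest; the other lane is shut (value of joint each of rocker_tall, rocker_flat below 0.04 rad and x of tall1_mid in the frame of mid_tall between -0.21 and -0.189 m and angle between each of tall1_mid, tall2_mid's own z axis and vertical below 0.2 rad and linear speed of each of tall1, tall2 below 0.02 m/s and x of tall2_mid in the frame of mid_tall between -0.081 and -0.056 m); the robot touches nothing.
It fails at once if a box in the lanes is touched by the robot (contact force between any of the fingers, the arm and tall1 above 0.5 N or contact force between any of the fingers, the arm and tall2 above 0.5 N or contact force between any of the fingers, the arm and flat1 above 0.5 N or contact force between any of the fingers, the arm and flat2 above 0.5 N).
It fails at once if a tall box is lifted off its lane (z of any of tall1_mid, tall2_mid in the frame of mid_tall above 0.06 m).
It fails at once if the lever of the flat cartons' lane is pressed (value of joint rocker_flat above 0.08 rad).
It fails at once if a flat carton is moved or lifted (distance of any of flat1, flat2 from where it was at the start of the episode above 0.015 m).
It fails at once if another thing on the bench is moved or knocked over (distance of any of tape, marker, red_jar, tea_cup, bronze_pot, gift_box, stapler from where it was at the start of the episode above 0.015 m or angle between any of tape, marker, red_jar, tea_cup, bronze_pot, gift_box, stapler's own z axis and vertical above 0.3 rad).
It also fails if it takes over 35 s, if anything falls off the work surface, if the arm or the gripper's body presses on something with over 40 N, if the wrist force passes 120 N, or if a joint passes its speed limit or range.

## Working session

There is one attempt and no reset: what is moved stays moved. The work goes in short steps, Python scripts to look and compute and a shell command to move; the robot and the scene stay as the last step left them, time stands still between calls to the robot, and variables do not carry over. Pictures are saved under pics/ and viewed, and the job is handed in when it is done.

```bash
mkdir -p pics; cat > h.py <<'E'
from workcell import bot
import cv2, numpy as np
def ray(f,p):
    H=f["pixels"].shape[0]; fl=H/2/np.tan(np.radians(f["vertical_fov"])/2)
    d=np.array([(p[0]-f["cx"])/fl,(p[1]-f["cy"])/fl,1.]); R=np.array(f["R"]);t=np.array(f["t"])
    d=R.T@d; return -R.T@t, d/np.linalg.norm(d)
def proj(f,X):
    H=f["pixels"].shape[0]; fl=H/2/np.tan(np.radians(f["vertical_fov"])/2)
    c=np.array(f["R"])@np.array(X)+np.array(f["t"]); return [f["cx"]+fl*c[0]/c[2],f["cy"]+fl*c[1]/c[2]]
def tri(rs):
    A=np.zeros((3,3));b=np.zeros(3)
    for o,d in rs:
        P=np.eye(3)-np.outer(d,d);A+=P;b+=P@o
    X=np.linalg.solve(A,b); return X,[np.linalg.norm((np.eye(3)-np.outer(d,d))@(X-o)) for o,d in rs]
E
python3 - <<'E'
from h import *
s=bot.observe(); print({k:np.round(v,3) for k,v in s.items()}, bot.grasp_offset)
for n in ["scene","side","wrist"]:
    f=bot.grab_frame(n); cv2.imwrite(f"pics/{n}0.png",f["pixels"])
    print(n,[k for k in f if k!="pixels"],np.round(-np.array(f["R"]).T@f["t"],3))
    for th in ["grip_tall","grip_flat","tall1","flat1"]:
        print(th,[(round(r["score"],2),np.round(r["point"],1),int(r["region"].sum())) for r in bot.trace(f,th)][:4])
E
```

```text
{'clock': np.float64(0.0), 'qpos': array([ 1.262,  0.522, -0.036,  1.6  ,  0.021,  1.021, -0.113]), 'qd': array([-0.002,  0.001, -0.   ,  0.   , -0.001, -0.001,  0.001]), 'joint_efforts': array([-0.0000e+00, -9.2711e+01,  1.9800e+00, -3.6993e+01,  1.8000e-02,
        8.0000e-03,  0.0000e+00]), 'position': array([ 0.148, -0.607,  0.231]), 'tool_rot': array([-3.14 ,  0.   ,  0.239]), 'force': array([0.144, 0.072, 0.058]), 'moment': array([ 0.022,  0.038, -0.014]), 'grip_width': np.float64(0.085)} 0.0187
scene ['vertical_fov', 'cx', 'cy', 'R', 't', 'shot'] [ 1.325 -0.541  0.915]
grip_tall [(0.61, array([ 96.7, 290.5]), 1160), (0.59, array([206. , 178.2]), 947)]
grip_flat [(0.91, array([254.4, 214.7]), 1117)]
tall1 [(0.7, array([198.5, 207.6]), 1098), (0.56, array([228.4, 191.1]), 963)]
flat1 [(0.81, array([243.3, 249.5]), 1134), (0.73, array([272.8, 227.4]), 1052)]
side ['vertical_fov', 'cx', 'cy', 'R', 't', 'shot'] [0.013 0.807 0.786]
grip_tall [(0.66, array([287.4, 167.6]), 650)]
grip_flat []
tall1 [(0.77, array([270.3, 183.7]), 690), (0.7, array([292.4, 162.1]), 220)]
flat1 [(0.54, array([240.7, 157.4]), 177)]
wrist ['vertical_fov', 'cx', 'cy', 'R', 't', 'shot'] [ 0.226 -0.589  0.375]
grip_tall []
grip_flat []
tall1 []
flat1 []
```

View pics/scene0.png

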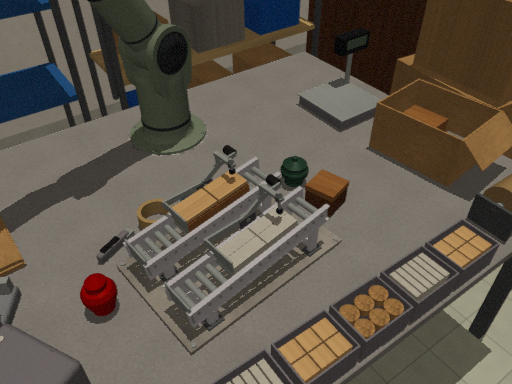

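View pics/side0.png

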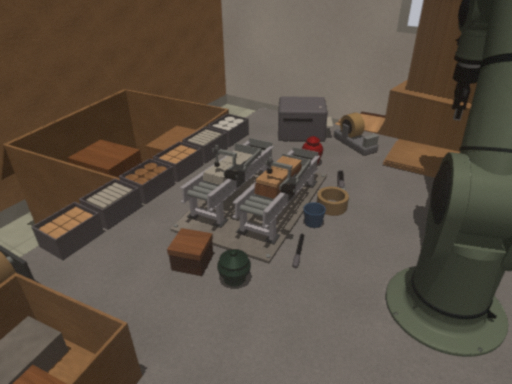

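View pics/wrist0.png

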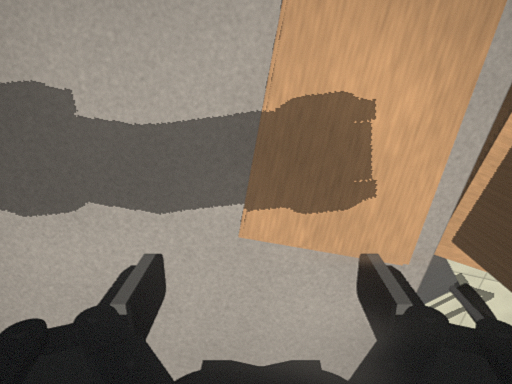

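```bash
python3 - <<'E'
import cv2
for n,(x0,y0,x1,y1) in {"scene":(130,130,330,290),"side":(200,100,360,228)}.items():
    i=cv2.imread(f"pics/{n}0.png")[y0:y1,x0:x1]; k=800//(x1-x0)
    cv2.imwrite(f"pics/{n}0z.png",cv2.resize(i,None,fx=k,fy=k,interpolation=cv2.INTER_CUBIC)[:600]); print(n,k)
E
```

```text
scene 4
side 5
```

View pics/scene0z.png

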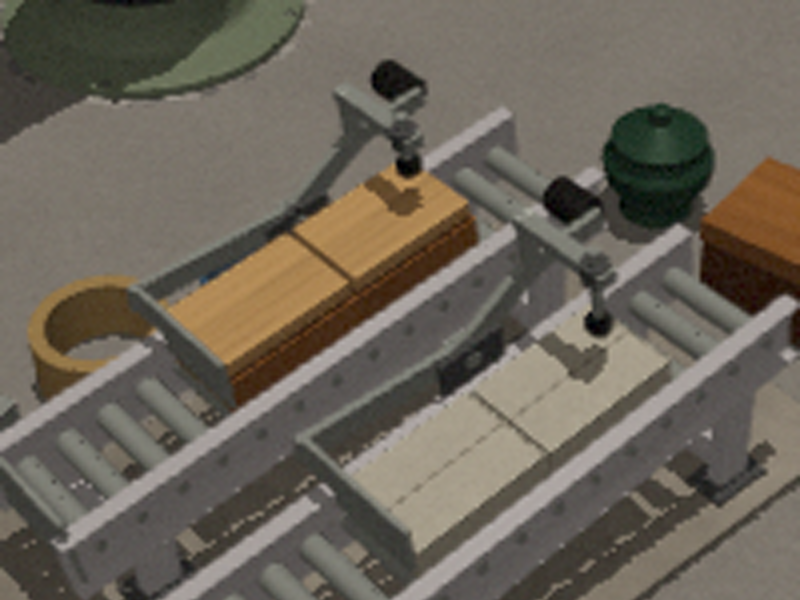

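View pics/side0z.png

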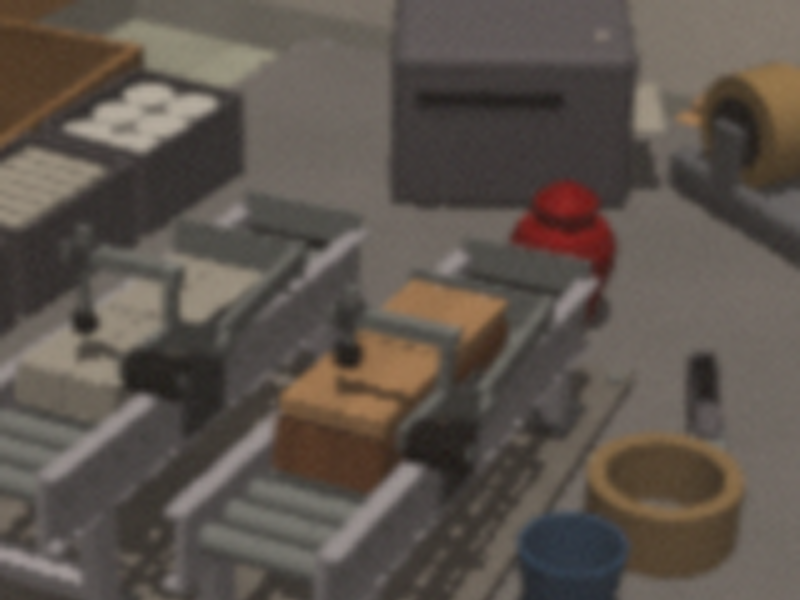

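Scene picture: tall wooden boxes are in the lane nearer the robot. Its grip is at about (229.5,150) in scene and (287.5,188.5) in side. The flat cartons' grip is at about (273,180) and (230,174).

```bash
python3 - <<'E'
from h import *
fs=bot.grab_frame("scene"); fd=bot.grab_frame("side")
def z(p,k,o): return [p[0]/k+o[0],p[1]/k+o[1]]
S=lambda x,y:ray(fs,z((x,y),4,(130,130))); D=lambda x,y:ray(fd,z((x,y),5,(200,100)))
for n,a,b in [("grip_tall",S(397,80),D(435,443)),("grip_flat",S(572,200),D(150,372)),
  ("shoe_tall",S(409,165),D(348,355)),("shoe_flat",S(598,323),D(85,322)),
  ("tall2 far-up top corner",S(472,212),D(280,392)),("tall2 near-up top corner",S(412,165),D(405,430)),
  ("nearrail up end top",S(508,112),D(325,560)),("farrail up end top",S(590,175),D(180,510))]:
    X,r=tri([a,b]); print(n,np.round(X,4),np.round(r,4))
for n,p,q in [("tape",(152,213),(333,201)),("pot",(294,170),(234,266)),("gift",(327,188),(191,250))]:
    X,r=tri([ray(fs,p),ray(fd,q)]); print(n,np.round(X,3),np.round(r,3))
# mask of dark grip pixels
for f,c in [(fs,(229,150)),(fd,(288,189))]:
    g=f["pixels"].max(axis=2); x,y=c; print(g[y-10:y+11,x-12:x+13])
E
```

```text
grip_tall [ 0.4433 -0.0107  0.1829] [0.0014 0.0014]
grip_flat [0.6172 0.0091 0.1821] [0.0014 0.0014]
shoe_tall [ 0.5287 -0.0586  0.186 ] [0.0006 0.0006]
shoe_flat [ 0.7023 -0.0374  0.166 ] [0.0005 0.0005]
tall2 far-up top corner [ 0.5638 -0.0367  0.1604] [0.003 0.003]
tall2 near-up top corner [ 0.4882 -0.0399  0.1555] [0.0084 0.0084]
nearrail up end top [0.4692 0.0625 0.14  ] [0.0002 0.0002]
farrail up end top [0.5608 0.0657 0.1402] [0.0003 0.0003]
tape [ 0.391 -0.241  0.028] [0.006 0.006]
pot [0.482 0.193 0.045] [0. 0.]
gift [0.611 0.211 0.051] [0.001 0.001]
[[121 121 123 124 120 119 119 120 124 123 125 124 123 126 122 123 122 121
  125 125 126 125 123 124 122]
 [118 123 122 121 124 123 117 123 124 123 122 125 124 123 123 122 124 124
  122 125 125 127 125 125 125]
 [123 122 122 123 121 120 120 120 122 121 125 120 119 120 124 121 121 121
  123 120 122 122 122 126 125]
 [120 121 115 117 121 123 121 124 121 123 122 122 122 120 120 119 123 122
  119 119 122 123 122 124 122]
 [120 120 119 122 122 122 121 123 119 118 118 118 117 123 119 120 122 121
  121 121 121 124 123 123 123]
 [122 117
[... 3177 characters left out ...]
90  65  48  45  36  36  35  35  34  43
   51  73  80  70  65  63  63]
 [ 69  72  98 132 147 152 148 130  95  75  70  58  48  41  38  33  36  44
   57  73  72  66  64  67  63]
 [ 76 100 129 148 150 152 139 113  88  75  70  67  54  46  38  39  43  48
   62  67  63  65  73  80  71]
 [102 130 146 152 152 142 120  92  77  69  73  67  53  45  41  44  46  57
   63  62  61  66  81  77  65]
 [132 147 149 150 141 118  94  80  74  71  72  67  53  45  43  47  54  61
   60  63  61  71  70  66  59]
 [146 152 149 143 118  93  80  76  74  73  74  66  54  47  47  55  60  63
   61  61  72  80  70  62  60]
 [154 151 143 121  95  75  72  75  75  76  76  67  55  50  52  59  61  59
   64  71  82  77  68  62  59]]
```

```bash
python3 -m handwheel '[[0.9,-0.85,-0.3,0,0,0],[0.9,-0.85,-0.3,0,0,0],[0.9,-0.85,-0.3,0,0,0],[0.9,-0.85,-0.3,0,0,0],[0.9,-0.85,-0.3,0,0,0],[0.9,-0.85,-0.3,0,0,0],[0.9,-0.85,-0.2,0,0,0],[0.9,-0.85,0,0,0,0]]' 1
python3 -m handwheel '[[0.9,-0.9,0,0,0,0],[0.9,-0.9,0,0,0,0],[0.9,-0.9,0,0,0,0],[0.9,-0.9,0,0,0,0],[0.9,-0.9,0,0,0,0],[0.9,-0.9,0,0,0,0],[0.9,-0.9,0,0,0,0],[0.9,-0.9,0,0,0,0]]'
```

```text
clock: 1.85
position: [0.2831, -0.3988, 0.2818]
tool_rot: [3.141, -0.0, 0.239]
force: [0.5, -0.8, 0.2]
grip_width: -0.0002
clock: 2.85
position: [0.4153, -0.1812, 0.2815]
tool_rot: [3.141, -0.0, 0.239]
force: [0.1, 0.2, 0.5]
grip_width: 0.0
```

```bash
python3 -m handwheel '[[0.4,-0.94,0,0,0,0],[0.4,-0.94,0,0,0,0],[0.4,-0.94,0,0,0,0],[0.4,-0.94,0,0,0,0],[0.4,-0.94,0,0,0,0],[0.4,-0.94,0,0,0,0],[0.4,-0.94,0,0,0,0],[0,0,0,0,0,0]]'
python3 - <<'E'
from h import *
for n,(x0,y0,x1,y1) in {"scene":(130,100,330,250),"side":(220,100,380,220),"wrist":(0,0,512,384)}.items():
    f=bot.grab_frame(n); i=f["pixels"][y0:y1,x0:x1]; k=800/(x1-x0)
    p=bot.observe()["position"]; print(n,proj(f,p),[ (proj(f,X)) for X in ([.4433,-.0107,.183],[.4433,-.0107,.196])],x0,y0,k)
    cv2.imwrite(f"pics/{n}1.png",cv2.resize(i,None,fx=k,fy=k,interpolation=cv2.INTER_CUBIC)[:600])
    print([(round(r["score"],2),np.round(r["point"],1)) for r in bot.trace(f,"grip_tall")])
E
```

```text
clock: 3.85
position: [0.4441, -0.0042, 0.2814]
tool_rot: [-3.141, -0.0, 0.241]
force: [-0.8, -1.0, 0.5]
grip_width: -0.0
scene [np.float64(229.8705687631587), np.float64(118.88970926114725)] [[np.float64(229.73697032853087), np.float64(150.18654635042907)], [np.float64(229.52038212832275), np.float64(146.30273187663533)]] 130 100 4.0
[(0.7, array([209.6, 175.7])), (0.4, array([327.4, 189. ])), (0.17, array([197.6, 204.8]))]
side [np.float64(287.74858890435985), np.float64(156.75441367409255)] [[np.float64(287.4838503203932), np.float64(188.36205963134486)], [np.float64(287.6452755867134), np.float64(184.28177482489033)]] 220 100 5.0
[(0.72, array([286.5, 166.2]))]
wrist [np.float64(258.47479605974), np.float64(254.2966473171086)] [[np.float64(264.551445099505), np.float64(192.58590559506015)], [np.float64(264.74713541592195), np.float64(198.27968796999994)]] 0 0 1.5625
[(0.91, array([366.7, 171.7])), (0.57, array([476.3, 111.6])), (0.5, array([296.8, 103.6]))]
```

View pics/scene1.png

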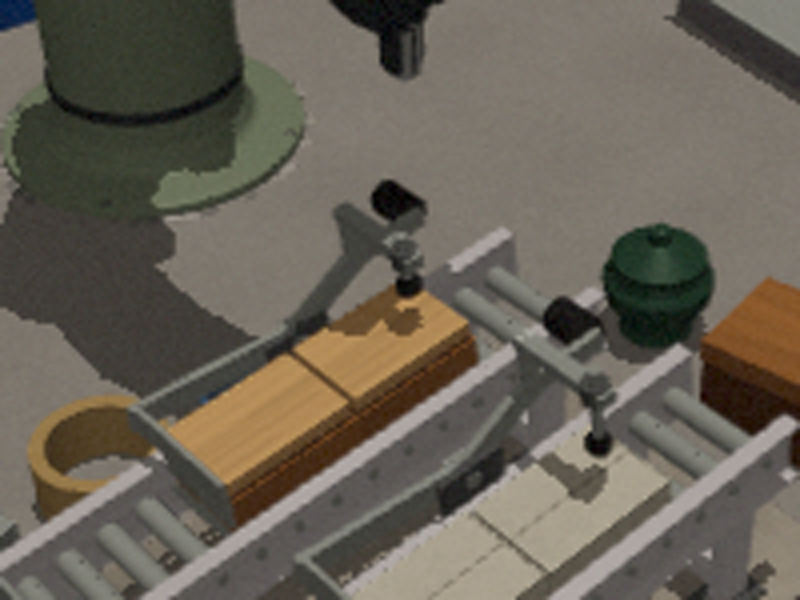

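View pics/side1.png

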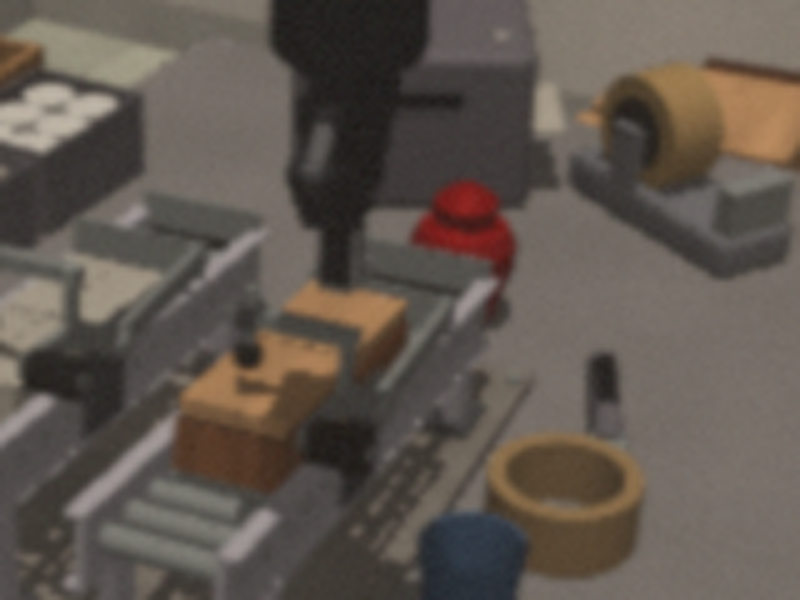

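View pics/wrist1.png

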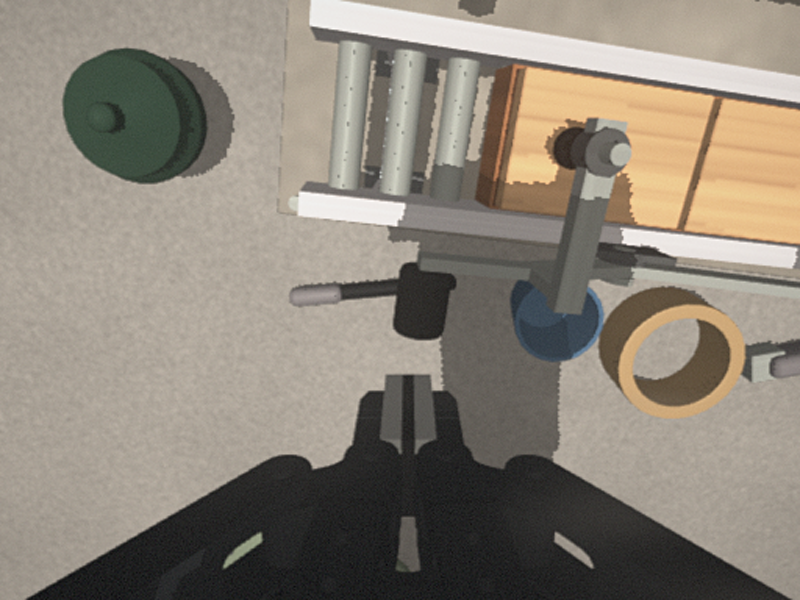

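```bash
python3 - <<'E'
from h import *
fs=bot.grab_frame("scene"); fd=bot.grab_frame("side"); fw=bot.grab_frame("wrist")
rs=[ray(fs,(229.3,150.2)),ray(fd,(288,188)),ray(fw,(269.8,192.3))]
print(tri(rs))
o,d=rs[2]; print(o+d*(.183-o[2])/d[2])
X=tri(rs)[0]; s=bot.observe(); from scipy.spatial.transform import Rotation as R
p=s["position"]; M=R.from_euler("xyz",s["tool_rot"]).as_matrix()
up=np.array([-.113,.994,0])
for t in (X+up*.004+[0,0,.013],X+up*.006+[0,0,.013-.061]): print(np.round(M.T@(t-p)/.025,2),t)
E
```

```text
(array([ 0.443849  , -0.01329443,  0.18331065]), [np.float64(0.0011034305890208897), np.float64(0.0008849437202563856), np.float64(0.0011666630775017622)])
[ 0.44453157 -0.01420605  0.183     ]
[-0.05  0.12  3.4 ] [ 0.443397   -0.00931843  0.19631065]
[-0.04  0.04  5.84] [ 0.443171   -0.00733043  0.13531065]
```

```bash
python3 -m handwheel '[[0,0.16,0.8,0,0,0],[0,0,0.8,0,0,0],[0,0,0.8,0,0,0],[0,0,0.6,0,0,0],[0,0,0.3,0,0,0],[0,0,0,0,0,0]]'
python3 -m handwheel '[[0,0,0.4,0,0,0],[0,-0.02,0.4,0,0,0],[0,-0.02,0.4,0,0,0],[0,-0.02,0.4,0,0,0],[0,-0.02,0.4,0,0,0],[0,0,0.2,0,0,0],[0,0,0,0,0,0]]'
python3 - <<'E'
from h import *
for n,(x0,y0,x1,y1) in {"scene":(130,100,330,250)}.items():
    f=bot.grab_frame(n); i=f["pixels"][y0:y1,x0:x1]; k=800/(x1-x0)
    cv2.imwrite(f"pics/{n}2.png",cv2.resize(i,None,fx=k,fy=k,interpolation=cv2.INTER_CUBIC)[:600])
E
```

```text
clock: 5.05
position: [0.4448, -0.0095, 0.1987]
tool_rot: [-3.141, 0.0, 0.239]
force: [0.0, -0.2, 0.6]
grip_width: 0.0003
clock: 5.92
position: [0.4444, -0.0072, 0.1433]
tool_rot: [-3.141, 0.0, 0.239]
force: [-0.5, 4.3, 6.5]
grip_width: -0.0002
```

View pics/scene2.png

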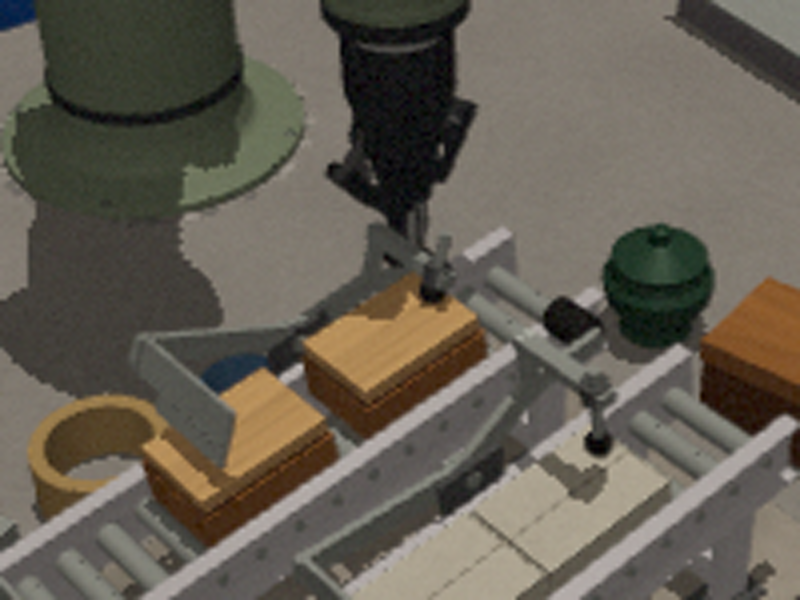

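The gate has lifted and the first box is rolling under it, while the shoe holds the second. I'll press the last few mm and wait.

```bash
python3 -m handwheel '[[0,0,0.12,0,0,0],[0,0,0.1,0,0,0],[0,0,0,0,0,0],[0,0,0,0,0,0],[0,0,0,0,0,0],[0,0,0,0,0,0],[0,0,0,0,0,0],[0,0,0,0,0,0]]'
python3 - <<'E'
from h import *
for n,(x0,y0,x1,y1) in {"scene":(110,130,310,280)}.items():
    f=bot.grab_frame(n); i=f["pixels"][y0:y1,x0:x1]; k=800/(x1-x0)
    cv2.imwrite(f"pics/{n}3.png",cv2.resize(i,None,fx=k,fy=k,interpolation=cv2.INTER_CUBIC)[:600])
E
```

```text
clock: 6.98
position: [0.4444, -0.0071, 0.1381]
tool_rot: [-3.141, -0.0, 0.239]
force: [-1.7, 5.6, 8.1]
grip_width: -0.0003
```

View pics/scene3.png

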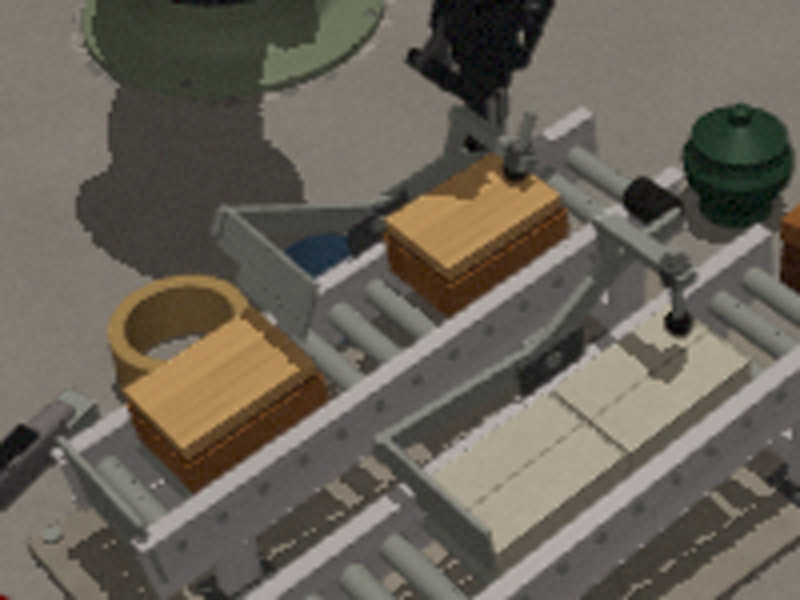

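The first box is still about 40 mm short of the end stop, so I'll keep holding.

```bash
python3 -m handwheel '[[0,0,0.04,0,0,0],[0,0,0,0,0,0],[0,0,0,0,0,0],[0,0,0,0,0,0],[0,0,0,0,0,0],[0,0,0,0,0,0],[0,0,0,0,0,0],[0,0,0,0,0,0]]'
python3 - <<'E'
from h import *
x0,y0,x1,y1=(110,130,310,280)
for n in "45":
    f=bot.grab_frame("scene"); i=f["pixels"][y0:y1,x0:x1]
    cv2.imwrite(f"pics/scene{n}.png",cv2.resize(i,None,fx=4,fy=4,interpolation=cv2.INTER_CUBIC)[:600])
    if n=="4":
        for _ in range(3): bot.grab_frame("side")
E
```

```text
clock: 8.02
position: [0.4445, -0.0071, 0.1371]
tool_rot: [-3.141, -0.0, 0.239]
force: [-1.3, 5.7, 8.5]
grip_width: -0.0
```

View pics/scene5.png

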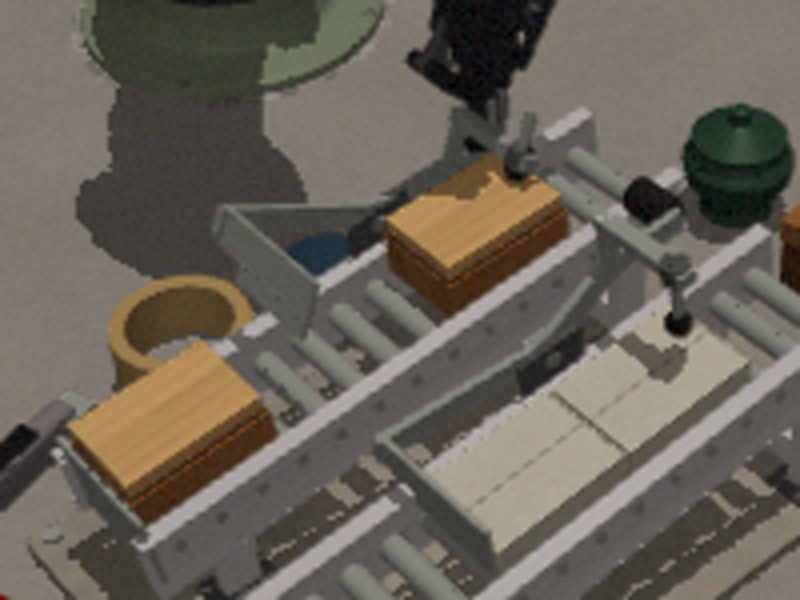

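```bash
python3 -c "
import cv2,numpy as np
a=cv2.imread('pics/scene4.png').astype(int);b=cv2.imread('pics/scene5.png').astype(int);print(abs(a-b)[250:500,100:350].mean(),abs(a-b)[:100,500:].mean())"
```

```text
1.8113173333333332 1.7891777777777778
```

The first box is against the end stop and at rest; the frame difference is only noise. The lever is about 59 mm down. Next I'll release it smoothly.

```bash
python3 -m handwheel '[[0,0,0,0,0,0],[0,0,0,0,0,0],[0,0.02,-0.4,0,0,0],[0,0.02,-0.5,0,0,0],[0,0.02,-0.5,0,0,0],[0,0.02,-0.5,0,0,0],[0,0,-0.5,0,0,0],[0,0,-0.6,0,0,0]]'
python3 -m handwheel '[[0,0,-0.8,0,0,0],[0,0,-0.8,0,0,0],[0,0,-0.8,0,0,0],[0,0,-0.4,0,0,0],[0,0,0,0,0,0],[0,0,0,0,0,0],[0,0,0,0,0,0],[0,0,0,0,0,0]]'
python3 -m handwheel '[[0,0,0,0,0,0],[0,0,0,0,0,0],[0,0,0,0,0,0],[0,0,0,0,0,0],[0,0,0,0,0,0],[0,0,0,0,0,0],[0,0,0,0,0,0],[0,0,0,0,0,0]]'
python3 - <<'E'
from h import *
x0,y0,x1,y1=(110,130,310,280)
f=bot.grab_frame("scene"); i=f["pixels"][y0:y1,x0:x1]
cv2.imwrite("pics/scene6.png",cv2.resize(i,None,fx=4,fy=4,interpolation=cv2.INTER_CUBIC)[:600])
f=bot.grab_frame("wrist");cv2.imwrite("pics/wrist6.png",f["pixels"])
f=bot.grab_frame("side");cv2.imwrite("pics/side6.png",cv2.resize(f["pixels"][100:220,220:380],None,fx=5,fy=5,interpolation=cv2.INTER_CUBIC))
E
```

```text
clock: 9.28
position: [0.4447, -0.0095, 0.2131]
tool_rot: [-3.141, 0.0, 0.239]
force: [-0.0, 0.2, 0.1]
grip_width: 0.0001
clock: 10.28
position: [0.4447, -0.0095, 0.282]
tool_rot: [-3.141, 0.001, 0.239]
force: [-0.3, 0.5, -0.5]
grip_width: 0.0001
clock: 11.28
position: [0.4449, -0.0096, 0.2823]
tool_rot: [-3.142, 0.0, 0.239]
force: [0.2, -0.0, -0.2]
grip_width: 0.0005
```

View pics/scene6.png

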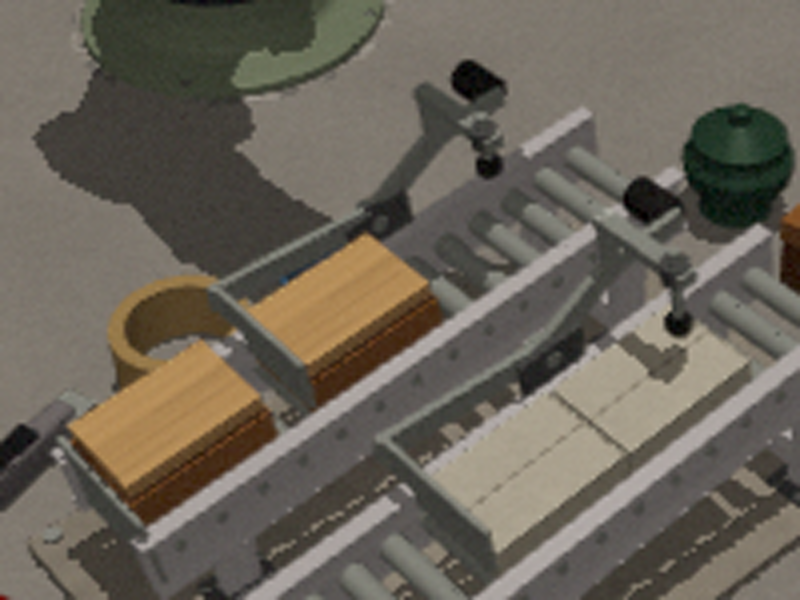

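View pics/wrist6.png

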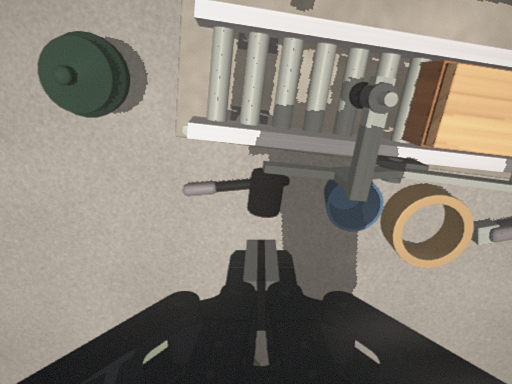

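View pics/side6.png

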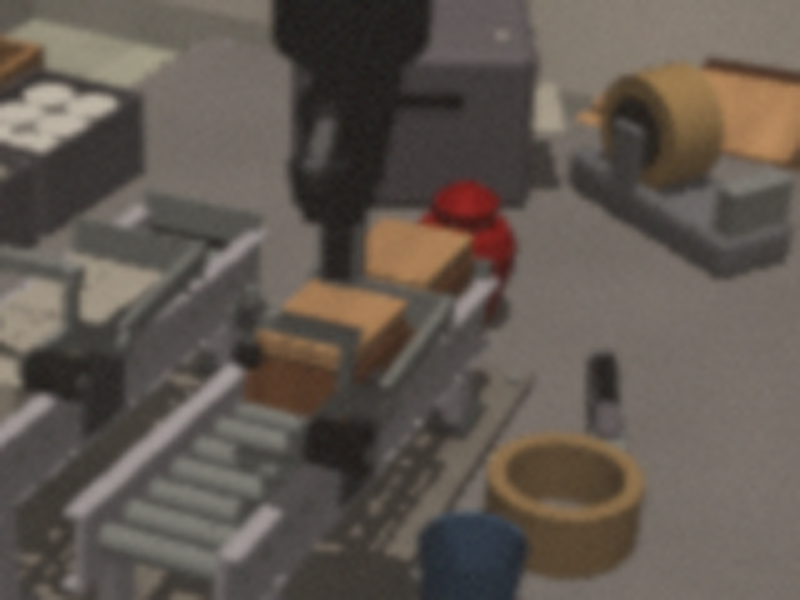

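The lever is back at its start pixel, with the grip at (477,80) in this crop. The gate is shut, the second box stands where the first one started, and the first box is at the end stop. Handing in.

```bash
python3 - <<'E'
from h import *
x0,y0,x1,y1=(110,130,310,280)
i=bot.grab_frame("scene")["pixels"][y0:y1,x0:x1]
a=cv2.imread("pics/scene6.png").astype(int); b=cv2.resize(i,None,fx=4,fy=4,interpolation=cv2.INTER_CUBIC)[:600].astype(int)
print(abs(a-b)[220:500,60:450].mean(), abs(a-b)[:100,150:400].mean()); print(bot.job_done())
E
```

```text
1.8392948717948718 2.0119333333333334
the job is handed in; nothing more can be done
None
```

The first tall box is out of its lane and against the end stop, and the second has rolled forward to wait behind the shut gate. I handed the job in at about 11.5 s of the 35 s allowed; no verdict is reported.

- **Press:** I pressed the grip with the closed fingertips, about 59 mm down, with an upward force of about 8.5 N. I held it until the camera showed the first box at rest against the stop, then lifted off so the spring shut the gate.
- **Last checks:** In the final pictures the lever is back at its starting position. The second box stands where the first one began, within about a pixel. Both boxes lie flat and still, with differences between pictures at noise level. The flat cartons and their lever look unchanged, as do the bench items in view, and the tool is clear with about 0 N on it.
- **Disagreements:** The trained network put the grip on the lever body rather than the grip itself. I read its pixels by eye and triangulated from three cameras, which agreed to about 1 mm.
- **Not measured:** I judged the lever angle and box positions from the pictures and the tool height, not as joint or box coordinates.

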